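# Open the battery safety bin by its press lever

### The job

A dead hard drive has been left partly under the press lever of the red battery bin. Slide the drive along the bench with the fingertips, without lifting it or squeezing it under the lever, until it is clear; then press the rubber pad at the long end of the lever all the way down so that the heavy lid stands wide open for a colleague, and finish while still holding it down with the fingers. Do not touch the lid, and leave everything else where it stands.

Things in the scene. Friction and masses are not known exactly. Their poses are not given: they have to be found in the camera images.
- bin: Round red steel battery bin fixed to the bench, 170 mm across and 194 mm tall with its lid shut. Origin: centre of its underside, on the bench. +z up; its own -x points along the lever to the press pad (the front), +x to the lid hinge at the back. A steel yoke lever goes round both sides of the can at 40 to 60 mm height (up to 103 mm to either side of the centre), turning on bearings 45 mm behind the centre (own x = +0.045), 40 mm above the bench.
- lever: The press lever: a steel yoke ending in front of the bin in a 60 x 60 mm rubber-topped pad. Origin: the middle of its pivot axis. The long end (pad centre) is 280 mm in front of the pivot, the short end 55 mm behind it lifts a push rod that raises the lid. Its axes are parallel to the bin's when the lever is at rest (pad up); it turns 0.19 rad about its own y to its stop when pressed. Pressing the pad needs 9 to 15 N at first and 5 to 10 N when down; let go, it returns up.
- lever_pad (a point): Centre of the top face of the press pad, which is 60 mm along the lever by 60 mm across. 235 mm in front of the bin's centre, so the pad spans 205 to 265 mm in front of it. At rest 77 mm above the bench (the far edge 3 mm higher, its underside 60 mm above the bench); at the stop it is 24 mm above the bench, 53 mm lower, having moved less than 4 mm horizontally. Axes as lever.
- lid: The bin's hinged steel lid, a red disc 182 mm across with a yellow battery sign. Origin: on the hinge axis, 114 mm behind the bin's centre, 182 mm above the bench; the disc's centre lies at own x = -0.114. Shut: own z vertical. It tilts back as the lever is pressed, to 0.82 rad (47 degrees) with the lever at its stop, its front edge then rising to about 0.34 m; it falls shut by itself.
- drive: Loose dead 3.5-inch hard drive lying flat, silver with a white label: 147 mm along its own x, 102 mm along its own y, 26 mm tall, about 0.6 kg. Origin: centre of its underside. Its length runs roughly along the lever, and its end reaches 10 to 35 mm under the pad's tip; the bench beside it is free for some 130 mm on both sides.
- mug: Bystander: white mug, 80 mm across, 95 mm tall, handle at own +y; stands beyond the drive's outer end. Origin: centre of its underside.
- duster: Bystander: upright spray duster can, white, blue and green, 66 mm across, 206 mm tall, beside the bin. Origin: centre of its underside.
- screwdriver: Bystander: red-handled screwdriver lying along its own x, some 200 mm long, beside the lever. Origin: about its middle, underneath.
- alcohol: Bystander: white bottle with a red cap, 60 mm across, 160 mm tall, on the right. Origin: centre of its underside.
- mouse: Bystander: black computer mouse, 100 x 60 x 34 mm, on the right. Origin: centre of its underside.
- screwtray: Bystander: grey divided tray, 120 x 160 x 30 mm, on the left. Origin: centre of its underside.
Things that resemble listed ones, but are neither listed nor needed, are in the scene too. What is shaped like the drive but orange or turquoise is not meant.

How it is judged:
By the outcome, as a careful person would: the job done as asked, in the order asked, and still so for the second after the job is handed in, while the arm keeps its last pose, push and grip.
It also fails if it takes over 42 s, if anything falls off the work surface, if the arm or the gripper's body presses on something with over 40 N, if the wrist force passes 120 N, or if a joint passes its speed limit or range.

### The arm

A 6-joint arm with a two-finger parallel gripper is mounted at the origin on the work surface. World frame = base frame: x ahead of the robot, y to its left, z up, the work surface at z = 0. Lengths are in m, angles in rad, forces in N, time in s.
With the tool pointing down it reaches from about 0.25 to 0.725 m from the base axis. Payload 4 kg.
Tool frame: the origin (TCP) lies midway between the tips of the shut fingers; the grasp point (between the pads) lies 19 mm behind it; x points along the fingers, y is the direction in which the jaws open and shut, and the axes are right-handed (so a half turn about x gives the same grasp; the last joint's range is limited). The gripper opens to 85 mm and grips with 20 to 120 N. Pads are 22 mm wide; open, the fingers measure 114 mm over their backs; the gripper's body (76 mm by 85 mm) begins 54 mm behind the grasp point. The pads swing forward as they close: fully open they stand 13 mm farther back than shut.
Start: joints at [-1.123, 0.241, 0.005, 1.335, 0, 1.571], TCP at [0.216, -0.451, 0.231] pointing down, gripper open.
Joint ranges: [-2.72, 2.72], [-1.05, 1.87], [-1.09, 1.28], [-1.99, 2.15], [-1.42, 1.44], [-3.14, 3.14]. Speed limits (rad/s): [2.79, 2.79, 3.14, 3.14, 3.14, 3.14].

### API

Orientations are given as a unit quaternion [x, y, z, w].
In Python, from workcell import * gives the robot as it stands.
- The arm moves only by the tool play_rows, never from a script. Its argument "plan" is a list of rows, each a list of 7 numbers: the shift along the tool's x, y, z in mm, then the turn, a rotation vector about the tool's x, y, z in rad, then the closure, from -1 (fully open) to 1 (shut). In form: [[x, y, z, rx, ry, rz, grip], ...]. A call has 1 to 20 rows; each row shifts and turns the commanded pose from where the row before left it, along the tool's axes as they then stand; what a row does not reach is not made up. A row lasts 1/12 s, in which the tool goes at most 41.7 mm and 7.16 degrees, less where a joint would pass 70% of its speed; a pose out of reach is approached as far as the arm can. A call with a gripper value outside its range is refused whole. The fingers move at their own pace and stop on an object; the grip force is fixed at half the most. Time passes only in rows, so rows that do not move let the fingers close. It gives the time, the measured TCP pose, the force and the opening at its end, in the units of the state.
- get_obs(): the state, without advancing time (a new reading comes with each control period).
- camera(name): name is "side" or "top" or "wrist"; returns a dict with "frame" (480x640x3 uint8, red, green, blue), "depth" (480x640 float32, m along the optical axis (not along the pixel's ray), 0 where there is no reading), "fx", "fy", "cx", "cy" (pixels), "distortion" ([k1, k2, p1, p2, k3] as OpenCV has them; the pictures are not rectified), "camera_from_world" (4x4, takes a point from world to camera coordinates). Camera axes: x right, y up, looking along -z (the intrinsics and any distortion apply to the point x, -y, -z); pixel columns grow to the right and rows downward; lengths in m; the calibration is good to about 2 mm. A picture is of the moment at which its call begins.
- job_done(): hands the job in, once; it reports no verdict.
Trained networks look in a picture, given as the dict that the camera call returned (one of the last four; its "shot" number tells which), for a name from the list of things; names that differ only in an ending like _2 or _b are one class to them, and where a whole thing is asked for, a point or a joint stands for the part that bears it (a point fixed in the world has none). Each returns a list of dicts, best first, with "confidence" (0 to 1); they miss things now and then, are a little off and sometimes report something else, mostly with a low value. They report only what shows in the picture. A call takes as long as a camera call. They do not tell look-alikes from the thing itself.
- search_frame(thing, picture): "centre" ([x, y, z] in m, in world coordinates, good to about 4 mm: the middle of the surface that is visible of it).
- pinpoint(thing, picture): "centre" ([x, y, z] in m, in world coordinates, good to about 4 mm: a listed point, or the origin of a listed thing).
The state is a dict: "clock": time; "joint_pos": joint angles; "joint_vel": joint speeds; "tau": joint torques, N m; "eef_pos": TCP position; "tool_rot": TCP orientation; "ft_force": force on the tool from outside, world axes, zero at the start; "ft_torque": the same for the moment, N m; "grip_width": finger opening in m.
Only numpy, scipy, OpenCV 4.12 (cv2) and the standard library are available. Lean on these libraries where they do the work, as an engineer would, in place of code of your own. Each camera call takes 0.05 s, during which the arm holds its last target. There are 200 camera calls.

## Working session

There is one attempt and no reset: what is moved stays moved. The work goes in short steps, Python scripts to look and compute and a tool call to move; the robot and the scene stay as the last step left them, time stands still between calls to the robot, and variables do not carry over. Pictures are saved under pics/ and viewed, about 8 in all and at most 12, crops included, and the job is handed in when it is done.

Besides the shell and the picture viewer there is one more tool, called after "Emit:" by a JSON object that holds its "name" and its "arguments", one argument or row to a line. play_rows: Moves the arm, as the interface text tells. Its arguments: {"type":"object","properties":{"plan":{"type":"array","items":{"type":"array","items":{"type":"number"}}}},"required":["plan"]}

```bash
mkdir -p pics; cat > h.py <<'E'
from workcell import *
import numpy as np, cv2
def px2w(c,u,v):
    "deproject pixel with depth to world"
    K=np.array([[c['fx'],0,c['cx']],[0,c['fy'],c['cy']],[0,0,1]])
    n=cv2.undistortPoints(np.array([[[u,v]]],float),K,np.array(c['distortion']))[0,0]
    d=float(c['depth'][int(round(v)),int(round(u))])
    p=np.array([n[0]*d,-n[1]*d,-d,1])
    return (np.linalg.inv(c['camera_from_world'])@p)[:3]
def cloud(c):
    K=np.array([[c['fx'],0,c['cx']],[0,c['fy'],c['cy']],[0,0,1]])
    v,u=np.mgrid[:480,:640]
    n=cv2.undistortPoints(np.stack([u,v],-1).reshape(-1,1,2).astype(float),K,np.array(c['distortion']))[:,0].reshape(480,640,2)
    d=c['depth']; P=np.stack([n[...,0]*d,-n[...,1]*d,-d,np.ones_like(d)],-1)
    W=(P@np.linalg.inv(c['camera_from_world']).T)[...,:3]; W[d==0]=np.nan
    return W
def save(c,n): cv2.imwrite('pics/'+n,cv2.cvtColor(c['frame'],cv2.COLOR_RGB2BGR))
E
python3 - <<'E'
from h import *
c=camera('top'); save(c,'top0.png')
for t in ['bin','lever_pad','drive','mug','screwdriver','duster','lid']:
    for r in pinpoint(t,c)[:3]: print(t,np.round(r['centre'],3),round(r['confidence'],2))
s=camera('side'); save(s,'side0.png')
for t in ['lever_pad','drive']:
    for r in pinpoint(t,s)[:3]: print('side',t,np.round(r['centre'],3),round(r['confidence'],2))
print(get_obs())
E
```

```text
lever_pad [ 0.509 -0.037  0.075] 0.67
drive [ 0.201 -0.302  0.   ] 0.97
drive [ 0.765 -0.172  0.001] 0.9
drive [ 0.491 -0.119  0.001] 0.89
mug [ 0.415 -0.31   0.002] 0.83
screwdriver [0.364 0.157 0.002] 0.76
duster [ 0.472  0.35  -0.002] 0.79
lid [0.659 0.275 0.182] 0.81
side lever_pad [ 0.514 -0.04   0.08 ] 0.73
side drive [ 0.491 -0.118  0.   ] 0.85
side drive [ 0.759 -0.173  0.001] 0.72
side drive [ 0.204 -0.303  0.002] 0.64
{'clock': 0.55, 'joint_pos': array([-1.12298424e+00,  2.40588171e-01,  4.98499721e-03,  1.33522859e+00,
        8.45312860e-06,  1.57079292e+00]), 'joint_vel': array([-0.00040707, -0.00133248, -0.00085617, -0.00112447,  0.00060356,
       -0.00049752]), 'tau': array([ 1.77841066e-04, -3.71914351e+01,  2.52521539e+01,  1.85876233e-03,
       -3.55322368e-05, -1.39503342e-06]), 'eef_pos': array([ 0.21649114, -0.45067977,  0.23130664]), 'tool_rot': array([ 0.68945556,  0.15701993, -0.68945529,  0.15699417]), 'ft_force': array([-0.15650316, -0.47463722, -0.20999186]), 'ft_torque': array([-0.0123397 , -0.01523692,  0.00195068]), 'grip_width': 0.08544129043741945}
```

View pics/top0.png

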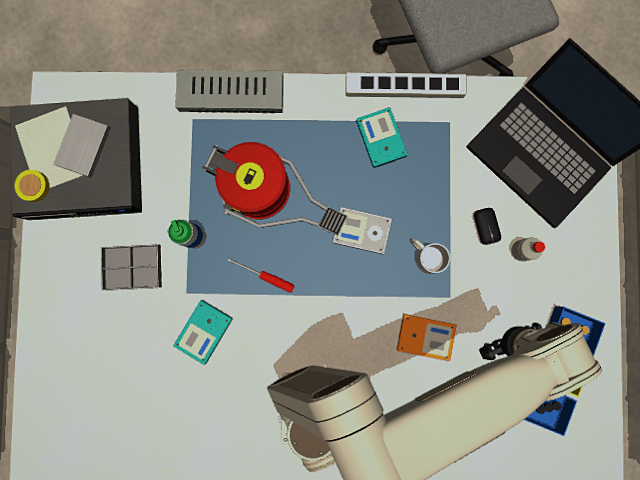

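View pics/side0.png

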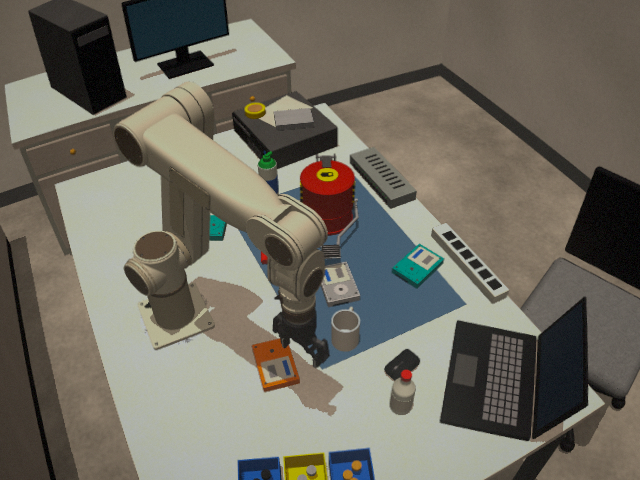

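The top view shows the silver drive at px (362,230) with its end under the black pad at (332,220). The mug is at (432,258), with its handle towards the drive, and the screwdriver at (265,275). The side view agrees. Both sides of the drive look free, so next I measure the drive and pad geometry.

```bash
python3 - <<'E'
from h import *
c=camera('top'); W=cloud(c); 
X,Y,Z=W[...,0],W[...,1],W[...,2]
roi=(abs(X-.5)<.12)&(Y>-.28)&(Y<.03)
def rect(m,n):
    P=W[m][:,:2]; m8=(m*255).astype(np.uint8)
    k,l,st,_=cv2.connectedComponentsWithStats(m8); i=1+np.argmax(st[1:,4]); P=W[l==i][:,:2]; 
    r=cv2.minAreaRect((P*1000).astype(np.float32)); print(n,len(P),np.round(r[0]),np.round(r[1]),round(r[2],1),'\n',np.round(cv2.boxPoints(r)), 'z',np.median(W[l==i][:,2]))
rect(roi&(Z>.017)&(Z<.036),'drive')
rect(roi&(Z>.066)&(Z<.09)&(Y<.02),'pad')
m=(Z>.05)&(Z<.11)&(abs(X-.42)<.1)&(abs(Y+.3)<.1); rect(m,'mug')
m=(Z>.175)&(Z<.2)&(abs(X-.6)<.2)&(abs(Y-.18)<.2); rect(m,'lid')
m=(Z>.008)&(Z<.05)&(abs(X-.36)<.08)&(abs(Y-.15)<.12); rect(m,'screwdriver')
E
```

```text
drive 1738 [ 494. -124.] [147. 103.] 78.1 
 [[ 429. -185.]
 [ 529. -207.]
 [ 560.  -63.]
 [ 459.  -42.]] z 0.027704549885140484
pad 519 [517. -33.] [80. 61.] 65.4 
 [[473. -57.]
 [529. -82.]
 [562. -10.]
 [506.  15.]] z 0.07787062667455569
mug 338 [ 428. -309.] [104.  80.] 15.1 
 [[ 368. -284.]
 [ 389. -361.]
 [ 489. -334.]
 [ 468. -257.]] z 0.08539174387875104
lid 4083 [609. 184.] [182. 211.] 6.0 
 [[508. 280.]
 [530.  70.]
 [711.  89.]
 [689. 298.]] z 0.19216992577906677
screwdriver 411 [366. 156.] [203.  26.] 67.8 
 [[316.  67.]
 [340.  57.]
 [417. 245.]
 [392. 255.]] z 0.022085574990041046
```

```bash
cat >> h.py <<'E'
from scipy.spatial.transform import Rotation as Ro
def go(target,ydir=None):
    "tool-axis shift (mm) and turn about tool x (rad) to get from the measured pose to the target"
    o=get_obs(); R=Ro.from_quat(o['tool_rot']); M=R.as_matrix()
    print('pos',np.round(o['eef_pos']*1000,1),'f',np.round(o['ft_force'],1),'w',round(o['grip_width']*1000,1),'t',o['clock'])
    print('axes x,y,z',np.round(M.T,3).tolist())
    print('shift',np.round(M.T@(np.array(target)-o['eef_pos']*1000),1))
    if ydir is not None:
        y=np.array([*ydir,0.]);y/=np.linalg.norm(y)
        for s in(1,-1):
            T=np.stack([[0,0,-1],s*y,np.cross([0,0,-1],s*y)],1); print('turn',np.round((R.inv()*Ro.from_matrix(T)).as_rotvec(),4))
E
python3 -c "
from h import *
go([566,-144,231],(.206,.979))"
```

```text
pos [ 216.5 -450.7  231.3] f [-0.9  0.1  0.4] w 85.5 t 0.6
axes x,y,z [[0.0, -0.0, -1.0], [0.433, -0.901, 0.0], [-0.901, -0.433, -0.0]]
shift [ 3.000e-01 -1.251e+02 -4.479e+02]
turn [-2.4864  0.     -0.    ]
turn [ 0.6552 -0.     -0.    ]
```

Emit:
{"name": "play_rows", "arguments": {
  "plan": [
    [0, -9, -32, 0, 0, 0, 0],
    [0, -9, -32, 0, 0, 0, 0],
    [0, -9, -32, 0, 0, 0, 0],
    [0, -9, -32, 0, 0, 0, 0],
    [0, -9, -32, 0, 0, 0, 0],
    [0, -9, -32, 0, 0, 0, 0],
    [0, -9, -32, 0, 0, 0, 0],
    [0, -9, -32, 0, 0, 0, 0],
    [0, -9, -32, 0, 0, 0, 0],
    [0, -9, -32, 0, 0, 0, 0],
    [0, -9, -32, 0, 0, 0, 0],
    [0, -9, -32, 0, 0, 0, 0],
    [0, -9, -32, 0, 0, 0, 0],
    [0, -8, -32, 0, 0, 0, 0],
    [0, 0, 0, 0.11, 0, 0, 0],
    [0, 0, 0, 0.11, 0, 0, 0],
    [0, 0, 0, 0.11, 0, 0, 0],
    [0, 0, 0, 0.11, 0, 0, 0],
    [0, 0, 0, 0.11, 0, 0, 0],
    [0, 0, 0, 0.105, 0, 0, 0]
  ]
}}

```text
clock: 2.27
eef_pos: [0.5662, -0.1439, 0.2312]
tool_rot: [-0.703, 0.075, 0.703, 0.075]
ft_force: [0.1, -0.0, 0.2]
grip_width: 0.0424
```

```bash
python3 -c "
from h import *
go([566,-144,6],(.206,.979))
print(get_obs()['joint_pos'])
c=camera('wrist');save(c,'w1.png')
print([(np.round(r['centre'],3),r['confidence']) for r in pinpoint('drive',c)+pinpoint('lever_pad',c)])"
```

```text
pos [ 566.2 -143.9  231.2] f [ 0.1 -0.   0.2] w 42.4 t 2.2667
axes x,y,z [[-0.0, 0.0, -1.0], [-0.211, -0.978, 0.0], [-0.978, 0.211, 0.0]]
shift [2.252e+02 1.000e-01 2.000e-01]
turn [ 3.1366e+00 -0.0000e+00 -4.0000e-04]
turn [-0.0049  0.0002 -0.    ]
[-2.48908283e-01  4.10821282e-01  2.44605050e-01  1.40480477e+00
 -2.20942242e-05  3.10502667e+00]
[(array([ 0.491, -0.122,  0.005]), 0.89), (array([ 0.2  , -0.3  , -0.003]), 0.56)]
```

View pics/w1.png

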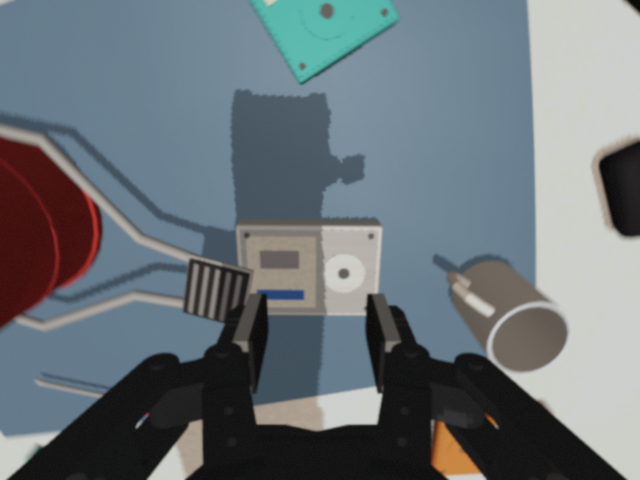

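The wrist view shows the drive (px 310,265), with its far side clear and the pad at (218,290). I lower the fingers behind the drive.

Emit:
{"name": "play_rows", "arguments": {
  "plan": [
    [30, 0, 0, 0, 0, 0, 0],
    [30, 0, 0, 0, 0, 0, 0],
    [30, 0, 0, 0, 0, 0, 0],
    [30, 0, 0, 0, 0, 0, 0],
    [30, 0, 0, 0, 0, 0, 0],
    [30, 0, 0, 0, 0, 0, 0],
    [20, 0, 0, 0, 0, 0, 0],
    [12, 0, 0, 0, 0, 0, 0],
    [8, 0, 0, 0, 0, 0, 0],
    [5, 0, 0, 0, 0, 0, 0],
    [0, 0, 0, 0, 0, 0, 0]
  ]
}}

```text
clock: 3.33
eef_pos: [0.5659, -0.144, 0.0056]
tool_rot: [-0.703, 0.073, 0.704, 0.073]
ft_force: [-0.7, 0.5, -0.3]
grip_width: 0.0426
```

Next a slow push, with a stop after about 40 mm of slide.

Emit:
{"name": "play_rows", "arguments": {
  "plan": [
    [0, 0, 4, 0, 0, 0, 0],
    [0, 0, 4, 0, 0, 0, 0],
    [0, 0, 3, 0, 0, 0, 0],
    [0, 0, 3, 0, 0, 0, 0],
    [0, 0, 3, 0, 0, 0, 0],
    [0, 0, 4, 0, 0, 0, 0],
    [0, 0, 4, 0, 0, 0, 0],
    [0, 0, 5, 0, 0, 0, 0],
    [0, 0, 5, 0, 0, 0, 0],
    [0, 0, 5, 0, 0, 0, 0],
    [0, 0, 5, 0, 0, 0, 0],
    [0, 0, 5, 0, 0, 0, 0],
    [0, 0, 5, 0, 0, 0, 0]
  ]
}}

```text
clock: 4.42
eef_pos: [0.5173, -0.1345, 0.0082]
tool_rot: [0.707, -0.074, -0.7, -0.073]
ft_force: [5.2, -1.8, 2.6]
grip_width: 0.0428
```

```bash
python3 -c "
from h import *
go([435,-115,6],(.206,.979))
c=camera('wrist');save(c,'w2.png')"
```

```text
pos [ 517.3 -134.5    8.2] f [ 5.2 -1.8  2.6] w 42.8 t 4.4167
axes x,y,z [[0.01, -0.003, -1.0], [-0.207, -0.978, 0.001], [-0.978, 0.207, -0.011]]
shift [ 1.4 -2.1 84.5]
turn [ 3.1405e+00 -1.9000e-03  1.6600e-02]
turn [-0.001  -0.0106 -0.0012]
```

View pics/w2.png

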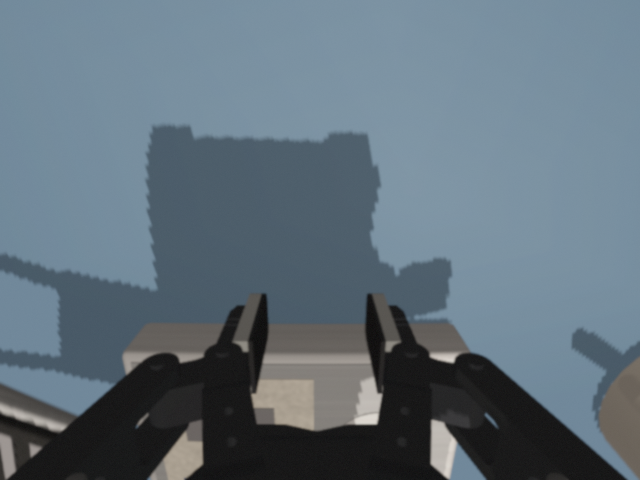

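The wrist view shows the drive's far edge (rows 325–350) square against both fingertips. The force is about 5.5 N, so the drive is sliding straight. I carry on.

Emit:
{"name": "play_rows", "arguments": {
  "plan": [
    [1, 0, 6, 0, 0, 0, 0],
    [1, 0, 6, 0, 0, 0, 0],
    [0, 0, 6, 0, 0, 0, 0],
    [0, 0, 6, 0, 0, 0, 0],
    [0, 0, 6, 0, 0, 0, 0],
    [0, 0, 6, 0, 0, 0, 0],
    [0, 0, 6, 0, 0, 0, 0],
    [0, 0, 6, 0, 0, 0, 0],
    [0, 0, 6, 0, 0, 0, 0],
    [0, 0, 6, 0, 0, 0, 0],
    [0, 0, 6, 0, 0, 0, 0],
    [0, 0, 6, 0, 0, 0, 0],
    [0, 0, 6, 0, 0, 0, 0],
    [0, 0, 6, 0, 0, 0, 0],
    [0, 0, 4, 0, 0, 0, 0],
    [0, 0, 2, 0, 0, 0, 0],
    [0, 0, -6, 0, 0, 0, 0],
    [0, 0, -6, 0, 0, 0, 0],
    [0, 0, 0, 0, 0, 0, 0]
  ]
}}

```text
clock: 6.05
eef_pos: [0.4359, -0.1166, 0.0036]
tool_rot: [-0.703, 0.073, 0.704, 0.073]
ft_force: [1.0, -0.9, 0.2]
grip_width: 0.0431
```

```bash
python3 -c "
from h import *
go([510,-50,150],(.416,.909))
c=camera('top'); save(c,'top1.png'); W=cloud(c); Z=W[...,2]
print([(np.round(r['centre'],3),round(r['confidence'],2)) for r in pinpoint('drive',c)+pinpoint('lever_pad',c)+pinpoint('mug',c)])"
```

```text
pos [ 435.9 -116.6    3.6] f [ 1.  -0.9  0.2] w 43.1 t 6.05
axes x,y,z [[-0.002, 0.0, -1.0], [-0.206, -0.979, -0.0], [-0.979, 0.206, 0.002]]
shift [-146.5  -80.4  -58.5]
turn [-2.9195e+00  3.0000e-04  3.2000e-03]
turn [ 2.221e-01  2.200e-03 -2.000e-04]
[(array([ 0.203, -0.299, -0.   ]), 0.81), (array([ 0.76 , -0.173,  0.001]), 0.76), (array([ 0.203,  0.313, -0.   ]), 0.67), (array([ 0.513, -0.036,  0.077]), 0.77), (array([ 0.411, -0.312, -0.   ]), 0.91)]
```

View pics/top1.png

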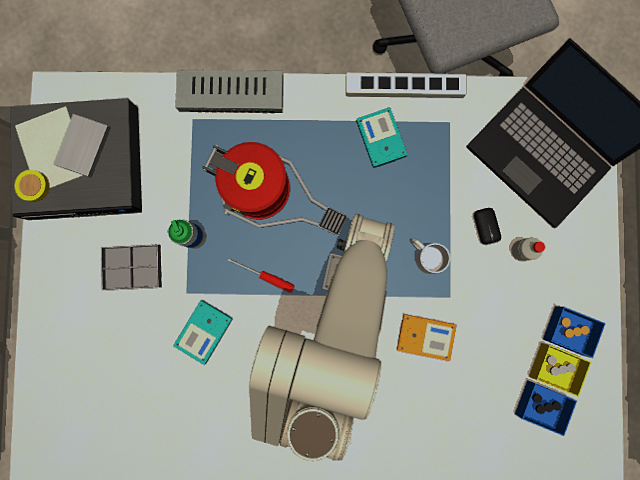

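The drive's end shows at px (335,272), well clear of the pad at (333,220), and the mug has not moved. I lift, turn the wrist away from the joint-6 limit and close the fingers.

Emit:
{"name": "play_rows", "arguments": {
  "plan": [
    [-20, 0, 0, 0, 0, 0, 0],
    [-30, 0, 0, 0, 0, 0, 0],
    [-35, 0, 0, 0, 0, 0, 0],
    [-35, 0, 0, -0.1, 0, 0, 1],
    [-27, 0, 0, -0.1, 0, 0, 1],
    [0, 0, 0, -0.1, 0, 0, 1],
    [0, 0, 0, -0.1, 0, 0, 1],
    [0, 0, 0, -0.1, 0, 0, 1],
    [0, 0, 0, -0.1, 0, 0, 1],
    [0, 0, 0, 0, 0, 0, 1]
  ]
}}

```text
clock: 7.08
eef_pos: [0.4354, -0.1165, 0.1511]
tool_rot: [-0.693, -0.139, 0.694, -0.138]
ft_force: [-0.6, -0.2, 0.2]
grip_width: -0.0001
```

```bash
python3 -c "
from h import *
go([511,-44,100])
print(get_obs()['joint_pos'])
c=camera('wrist');save(c,'w3.png')
print([(np.round(r['centre'],3),round(r['confidence'],2)) for r in pinpoint('drive',c)+pinpoint('lever_pad',c)])"
```

```text
pos [ 435.4 -116.5  151.1] f [-0.6 -0.2  0.2] w -0.1 t 7.0833
axes x,y,z [[-0.001, 0.0, -1.0], [0.384, -0.923, -0.001], [-0.923, -0.384, 0.001]]
shift [ 51.  -37.9 -97.7]
[-2.61485591e-01  1.99412451e-01 -2.65251821e-01  1.10720426e+00
 -3.12585417e-05  2.48571994e+00]
[(array([ 0.361, -0.094,  0.003]), 0.85), (array([ 0.508, -0.042,  0.075]), 0.55)]
```

View pics/w3.png

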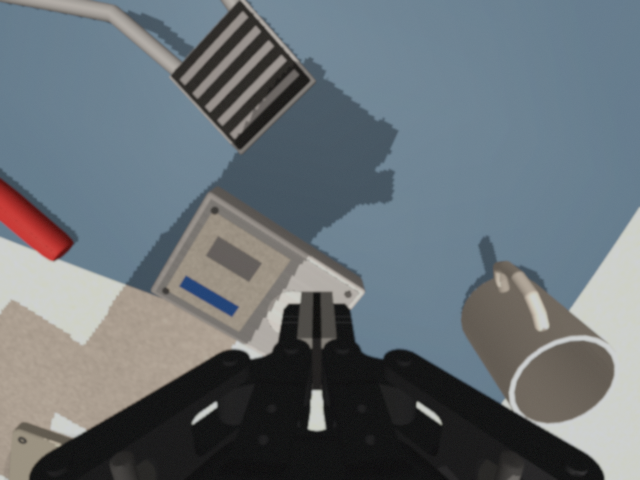

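The drive is at about (0.361, -0.094), with a clear gap to the pad. I move over the pad and down to just above it.

Emit:
{"name": "play_rows", "arguments": {
  "plan": [
    [0, -6, -16, 0, 0, 0, 1],
    [0, -6, -17, 0, 0, 0, 1],
    [0, -7, -17, 0, 0, 0, 1],
    [0, -7, -17, 0, 0, 0, 1],
    [0, -6, -16, 0, 0, 0, 1],
    [0, -6, -15, 0, 0, 0, 1],
    [20, 0, 0, 0, 0, 0, 1],
    [20, 0, 0, 0, 0, 0, 1],
    [15, 0, 0, 0, 0, 0, 1],
    [6, 0, 0, 0, 0, 0, 1],
    [0, 0, 0, 0, 0, 0, 1]
  ]
}}

```text
clock: 8.15
eef_pos: [0.5104, -0.0439, 0.0885]
tool_rot: [-0.692, -0.138, 0.695, -0.137]
ft_force: [-0.3, -0.0, 0.6]
grip_width: 0.0
```

Emit:
{"name": "play_rows", "arguments": {
  "plan": [
    [5, 0, 0, 0, 0, 0, 1],
    [4, 0, 0, 0, 0, 0, 1],
    [4, 0, 0, 0, 0, 0, 1],
    [4, 0, 0, 0, 0, 0, 1],
    [4, 0, 0, 0, 0, 0, 1],
    [4, 0, 0, 0, 0, 0, 1],
    [4, 0, 0, 0, 0, 0, 1],
    [4, 0, 0, 0, 0, 0, 1],
    [4, 0, 0, 0, 0, 0, 1],
    [4, 0, 0, 0, 0, 0, 1],
    [4, 0, 0, 0, 0, 0, 1],
    [4, 0, 0, 0, 0, 0, 1],
    [4, 0, 0, 0, 0, 0, 1],
    [4, 0, 0, 0, 0, 0, 1],
    [4, 0, 0, 0, 0, 0, 1],
    [0, 0, 0, 0, 0, 0, 1]
  ]
}}

```text
clock: 9.48
eef_pos: [0.512, -0.0459, 0.0303]
tool_rot: [-0.694, -0.136, 0.694, -0.139]
ft_force: [-4.3, -4.1, 7.7]
grip_width: -0.0002
```

Emit:
{"name": "play_rows", "arguments": {
  "plan": [
    [3, 0, 0, 0, 0, 0, 1],
    [3, 0, 0, 0, 0, 0, 1],
    [3, 0, 0, 0, 0, 0, 1],
    [3, 0, 0, 0, 0, 0, 1],
    [0, 0, 0, 0, 0, 0, 1]
  ]
}}

```text
clock: 9.9
eef_pos: [0.5124, -0.0458, 0.0237]
tool_rot: [0.694, 0.136, -0.693, 0.139]
ft_force: [-15.4, -3.5, 42.7]
grip_width: -0.0001
```

The lever is at its stop (42.7 N). I ease off a little, keeping a firm hold, and then check.

Emit:
{"name": "play_rows", "arguments": {
  "plan": [
    [-2, 0, 0, 0, 0, 0, 1],
    [-2, 0, 0, 0, 0, 0, 1],
    [0, 0, 0, 0, 0, 0, 1],
    [0, 0, 0, 0, 0, 0, 1]
  ]
}}

```text
clock: 10.23
eef_pos: [0.5122, -0.0458, 0.0242]
tool_rot: [0.694, 0.136, -0.693, 0.139]
ft_force: [-7.2, -3.1, 18.2]
grip_width: -0.0002
```

```bash
python3 -c "
from h import *
go([512,-45,22])
c=camera('side');save(c,'s2.png')
t=camera('top')
W=cloud(t);Z=W[...,2];m=(abs(W[...,0]-.63)<.25)&(abs(W[...,1]-.22)<.2);print('lid max z',np.nanmax(Z[m]))
for n in ['lever_pad','drive','mug','screwdriver','duster','mouse','alcohol']: print(n,[(np.round(r['centre'],3).tolist(),round(r['confidence'],2)) for r in pinpoint(n,t)[:4]])
print([(np.round(r['centre'],3),round(r['confidence'],2)) for r in pinpoint('drive',c)+pinpoint('lever_pad',c)])
"
```

```text
pos [512.2 -45.8  24.2] f [-7.2 -3.1 18.2] w -0.2 t 10.2333
axes x,y,z [[0.002, -0.003, -1.0], [0.381, -0.924, 0.004], [-0.924, -0.381, -0.0]]
shift [ 2.2 -0.8 -0.1]
lid max z 0.340449218513299
lever_pad []
drive [([0.763, -0.171, -0.0], 0.9), ([0.198, -0.303, 0.0], 0.87), ([0.364, -0.094, 0.0], 0.81), ([0.206, 0.316, -0.001], 0.8)]
mug [([0.413, -0.311, -0.0], 0.6), ([0.384, 0.523, -0.004], 0.37)]
screwdriver [([0.365, 0.16, 0.004], 0.61)]
duster [([0.476, 0.353, -0.004], 0.92)]
mouse [([0.514, -0.469, 0.002], 0.92)]
alcohol [([0.442, -0.567, -0.003], 0.92)]
[(array([ 0.206,  0.318, -0.004]), 0.88), (array([ 0.759, -0.174,  0.002]), 0.8), (array([ 0.206, -0.303,  0.002]), 0.77), (array([ 0.363, -0.09 , -0.001]), 0.59), (array([ 0.513, -0.041,  0.027]), 0.65)]
```

View pics/s2.png

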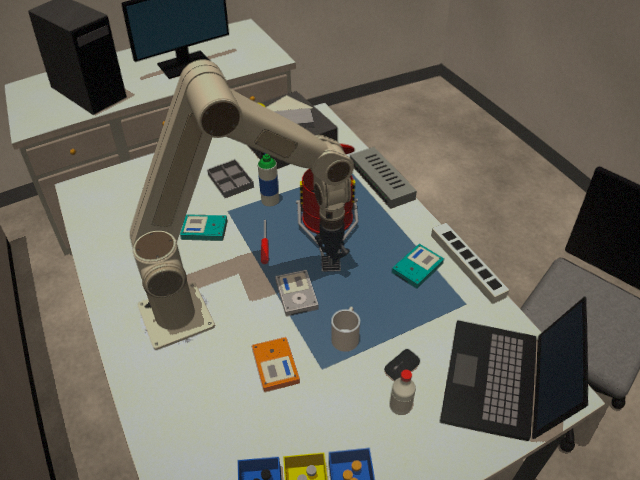

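The side view shows the drive (px 297,293) clear of the pressed pad (332,260), the lid tilted up behind the wrist (345,150) and the bystanders in place. The lid's top edge reads 0.340 m, as expected when fully open. I hand the job in.

```bash
python3 -c "
from workcell import *
print(job_done())"
```

```text
the job is handed in; nothing more can be done
None
```

The drive is clear of the lever, the pad is pressed down to its stop with the lid wide open, and I handed the job in at about 10 s, still holding it down.

- **Drive:** I slid it about 130 mm sideways towards the robot with the two fingertips. It lies flat at about (0.36, -0.09) with roughly 30 mm to the pad. The push force I read on the way was about 5.5 N.
- **Lever:** I pressed the pad with closed fingers. The fingertips stand at 24 mm height, which matches the stop. The force briefly reached about 43 N at the fingertips when I met the stop, so I eased to about 18 N (with about 8 N sideways) to hold.
- **Lid:** Its top edge measures 0.340 m, matching the fully open value. The arm was well away from it.
- **Other things:** The mug, screwdriver and duster read within 5 mm of where they started. The mouse, alcohol bottle and screw tray have no measured start pose; I only compared them by eye in the pictures, and they look unmoved.

In the last check the top camera did not find the pad because the arm hid it. The side camera put it at 27 mm, which agrees with the stop within its error.

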